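# Lever an actuator base up on to its service catches

## Robot

A 6-joint arm with a two-finger parallel gripper is mounted at the origin on the work surface. World frame = base frame: x ahead of the robot, y to its left, z up, the work surface at z = 0. Lengths are in m, angles in rad, forces in N, time in s.
With the tool pointing down it reaches from about 0.3 to 0.75 m from the base axis. Payload 8.5 kg.
Tool frame: the origin (TCP) lies at the very end of the fingers, on their centre line; the grasp point (between the pads) lies 19 mm behind it; x points along the fingers, y is the direction in which the jaws open and shut, and the axes are right-handed (so a half turn about x gives the same grasp; the last joint's range is limited). The gripper opens to 85 mm and grips with 20 to 120 N. Pads are 22 mm wide; open, the fingers measure 114 mm over their backs; the gripper's body (76 mm by 85 mm) begins 54 mm behind the grasp point. The pads swing forward as they close: fully open they stand 13 mm farther back than shut.
Start: joints at [1.129, 0.381, 1.297, -0, 1.464, -0.215], TCP at [0.124, 0.536, 0.231] pointing down, gripper open.
Joint ranges: [-3.11, 3.11], [-0.89, 2.33], [0.22, 2.48], [-1.42, 4.56], [0.17, 2.85], [-2.88, 2.88]. Speed limits (rad/s): [2.39, 2.39, 3.14, 3.14, 3.14, 3.14].

## Interface

Orientations are given as a unit quaternion [x, y, z, w].
In Python, from cell import state, grab_frame, sign_off gives the robot as it stands.
- The arm moves only by the shell command python3 -m crank 'ROWS' [FORCE]. ROWS is text: rows parted by semicolons, each of 7 numbers parted by spaces: the shift along the tool's x, y, z in m, then the turn, a rotation vector about the tool's x, y, z in degrees, then the finger opening in m, from 0 to 0.0854. A call has 1 to 12 rows; each row shifts and turns the commanded pose from where the row before left it, along the tool's axes as they then stand; what a row does not reach is not made up. A row lasts 1/8 s, in which the tool goes at most 62.5 mm and 10.7 degrees, less where a joint would pass 70% of its speed; a pose out of reach is approached as far as the arm can. A call is refused whole if a number of a shift passes 0.0625 or a number of a turn 10.7, either way. A call with a gripper value outside its range is refused whole. The fingers move at their own pace and stop on an object; FORCE is the grip in N (left out, the last holds). Time passes only in rows, so rows that do not move let the fingers close. It gives the time, the measured TCP pose, the force and the opening at its end, in the units of the state.
- state(): the state, without advancing time (a new reading comes with each control period).
- grab_frame(name): name is "scene" or "top" or "wrist"; returns a dict with "img" (480x640x3 uint8, blue, green, red), "z_map" (480x640 float32, m along the optical axis (not along the pixel's ray), 0 where there is no reading), "mtx" (3x3 intrinsics, pixels), "k1" (the pictures are not rectified: a ray, as slopes to the right and down, at radius r is drawn at 1 + k1 r^2 times it, then the intrinsics apply), "rvec" (rotation vector, rad) and "tvec" (3), from world to camera coordinates, as OpenCV has them; the wrist camera has in their place "hand_eye" (4x4, takes a point from camera to tool coordinates, whose origin is the TCP and whose axes are the tool frame's). Camera axes: x right, y down, z forward; pixel columns grow to the right and rows downward; lengths in m; the calibration is good to about 2 mm. A picture is of the moment at which its call begins: read the wrist's pose just before it.
- sign_off(): hands the job in, once; it reports no verdict.
The state is a dict: "clock": time; "joint_pos": joint angles; "joint_vel": joint speeds; "joint_torque": joint torques, N m; "ee_pos": TCP position; "tcp_rot": TCP orientation; "ft_force": force on the tool from outside, world axes, zero at the start; "moment": the same for the moment, N m; "finger_gap": finger opening in m.
Only numpy, scipy, OpenCV 4.12 (cv2) and the standard library are available. Lean on these libraries where they do the work, as an engineer would, in place of code of your own. Each camera call takes 0.05 s, during which the arm holds its last target.

## Task

Using the flat pry bar over the fulcrum block, gently lever up the front edge of the heavy actuator base until both spring catches have snapped out beneath its plate, without forcing it against the lips above. Ease the base down on to the catches, draw the bar out and lay it flat on the bench well clear of the stand and the fulcrum. Do not touch the base with the gripper, never jerk or drop it, and leave the screwdriver, jar and parts bin alone.

Things in the scene. Friction and masses are not known exactly. Their poses are not given: they have to be found in the camera images.
- bar: Loose pry bar, 0.3 kg, 270 mm long: flat steel blade 20 mm wide, 6 mm thick over the whole length, with a black box handle 110 mm long, 26 mm wide on its rear end, top 26 mm above the blade's underside. Origin: mid-length, on the underside. Own x points to the blade tip (x = +135 mm), handle from x = -135 to -25 mm, z up on the handle's side. Starts lying flat on the bench, handle up.
- bar_tip (a point): Middle of the bar's blade tip, at bar x = +135 mm, 3 mm above the underside.
- bar_end (a point): End of the bar's handle, at bar x = -135 mm, 13 mm above the underside.
- base: Heavy loose base (3 to 6 kg): steel plate 200 x 160 x 12 mm on four 20 mm rubber feet, motor and actuator on top. Origin: on the bench under the plate's centre; x along the 200 mm width, y from front edge (y = -80 mm) to rear. Underside 20 mm above the bench at the start. It tips about its rear feet (a ledge is 2 mm behind them); raising the front edge takes about 14 to 30 N there.
- rib_mid (a point): Middle of the front face of a cross rib (100 mm wide) under the base plate, 32 mm behind the front edge (base y = -48 mm), hanging from the plate down to 3 mm above the bench. The gap before it, under the middle of the front edge, is free for the bar; its tip may butt gently against the rib.
- edge_mid (a point): Middle of the lower front edge of the base plate (base x = 0, y = -80, z = 20 mm).
- edge_left (a point): Lower front edge of the base plate near one corner (base x = -95, y = -80, z = 20 mm).
- edge_right (a point): The same near the other corner (base x = +95 mm).
- stand: Fixed stand round the base, origin and axes as the base at the start: rear ledge, side rails (8 mm high) and two aluminium catch housings before the front edge at x = -77 and +77 mm, each 36 mm wide, y = -125 to -84 mm, 51 to 59 mm high, with a lip over the plate to y = -67 mm. The lips stop the plate hard 3 mm after the catches spring out. The lane x = -59 to +59 mm is free for the bar.
- catch_left (a joint): Spring catch bolt, 24 mm wide, at stand x = -77 mm, sliding along stand +y (m): near 0 while it presses on the plate's front face, about 0.013 when sprung out under the plate. Its top is 26 to 34 mm above the bench (set differently each time, both alike, not measured): it springs out when the plate's edge has risen 6 to 14 mm, and 3 mm more meets the lips.
- catch_right (a joint): The same catch in the housing at stand x = +77 mm.
- fulcrum: Fixed steel fulcrum block, 60 mm wide (own x, parallel to the base's front edge), 34 mm deep, with a round crown (8 mm radius) along x, highest line 28 mm above the bench. Origin: centre of its underside, 52 to 70 mm before the front edge. The bar lies over it sloping 15 to 20 degrees down into the gap under the plate, handle high; pressing the handle down raises the plate.
- screwdriver: Bystander: screwdriver with blue handle, lying on the bench.
- jar: Bystander: small closed jar, 48 mm across, 60 mm high.
- parts_bin: Bystander: black open parts bin 110 x 90 x 50 mm.
Mind the look-alikes: they are no part of the job. There is more than one size of the fulcrum; the one meant has the size given above.

How it is judged:
By the outcome, as a careful person would: the job done as asked, in the order asked, and still so for the second after the job is handed in, with the robot touching nothing.
It also fails if it takes over 64 s, if anything falls off the work surface, if the arm or the gripper's body presses on something with over 40 N, if the wrist force passes 120 N, or if a joint passes its speed limit or range.

## Working session

There is one attempt and no reset: what is moved stays moved. The work goes in short steps, Python scripts to look and compute and a shell command to move; the robot and the scene stay as the last step left them, time stands still between calls to the robot, and variables do not carry over. Pictures are saved under pics/ and viewed, and the job is handed in when it is done.

```bash
ls; mkdir -p pics; cat > h.py <<'E'
import numpy as np, cv2
from cell import state, grab_frame
from scipy.spatial.transform import Rotation as R
def und(f,uv):
    K=f["mtx"];k=f["k1"]
    uv=np.atleast_2d(uv).astype(float)
    return cv2.undistortPoints(uv[:,None],np.array(K),np.array([k,0,0,0,0.]))[:,0]
def ext(f,st=None):
    if "rvec" in f:
        Rm=cv2.Rodrigues(np.array(f["rvec"]))[0];t=np.array(f["tvec"]).ravel()
        return Rm.T,-Rm.T@t
    H=np.array(f["hand_eye"]);Rt=R.from_quat(st["tcp_rot"]).as_matrix()
    return Rt@H[:3,:3],Rt@H[:3,3]+np.array(st["ee_pos"])
def ray(f,uv,z,st=None):
    n=und(f,uv);A,c=ext(f,st)
    d=np.c_[n,np.ones(len(n))]@A.T
    s=(z-c[2])/d[:,2]
    return c+d*s[:,None]
def dep(f,uv,st=None):
    n=und(f,uv);A,c=ext(f,st)
    uv=np.atleast_2d(uv).astype(int)
    z=f["z_map"][uv[:,1],uv[:,0]]
    return c+(np.c_[n,np.ones(len(n))]*z[:,None])@A.T
def cloud(f,st=None):
    v,u=np.mgrid[0:480,0:640]
    return dep(f,np.c_[u.ravel(),v.ravel()],st).reshape(480,640,3)
E
python3 - <<'E'
from h import *
import pickle
for n in ["scene","top","wrist"]:
    s=state();f=grab_frame(n);cv2.imwrite(f"pics/{n}0.png",f["img"]);pickle.dump((s,f),open(f"{n}0.pkl","wb"))
print(s)
E
```

```text
pics
{'clock': 0.1, 'joint_pos': array([ 1.12869470e+00,  3.81150908e-01,  1.29816950e+00, -7.34143382e-06,
        1.46356785e+00, -2.15293839e-01]), 'joint_vel': array([ 0.00021985, -0.00133968, -0.00284217, -0.00068782,  0.0012426 ,
       -0.00050044]), 'joint_torque': array([ 3.26882371e-03, -4.49225450e+01, -2.31656188e+01, -9.76381421e-05,
        3.64523512e-03,  6.60937843e-06]), 'ee_pos': array([0.12356679, 0.53567813, 0.23076676]), 'tcp_rot': array([ 0.07958223,  0.70271011, -0.08045098,  0.70241926]), 'ft_force': array([-0.30826661, -0.4100941 ,  0.21557045]), 'moment': array([-0.01486033, -0.02475813,  0.00278239]), 'finger_gap': 0.08557167700377913}
```

View pics/scene0.png

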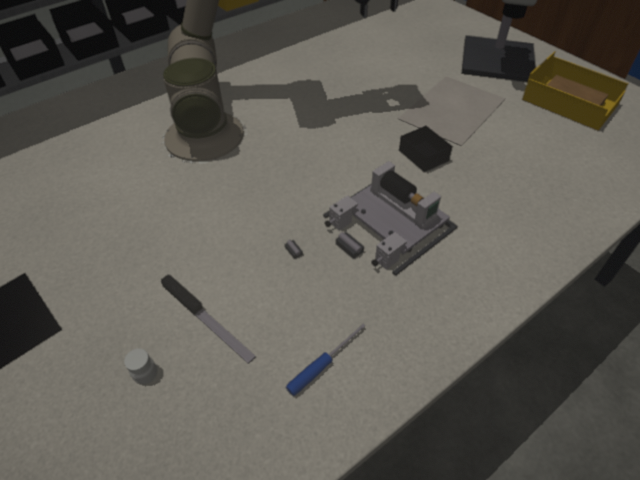

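View pics/top0.png

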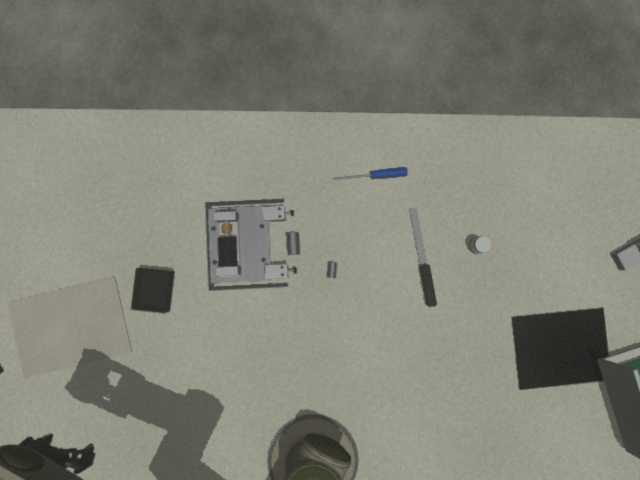

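View pics/wrist0.png

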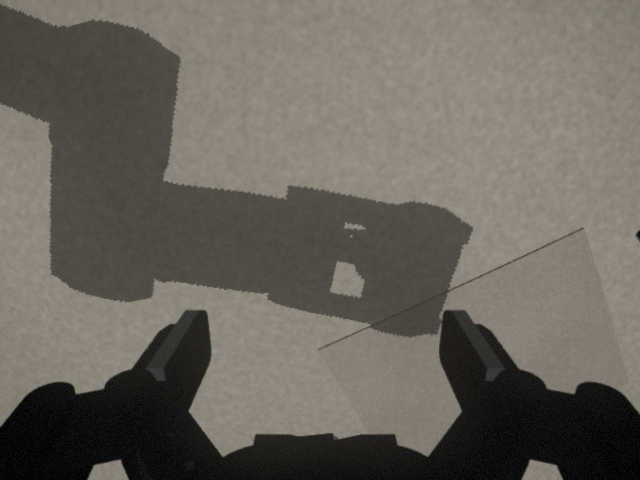

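The top view shows the base at about (240,245) with its front facing right. The large fulcrum is at (293,243) and a small decoy at (332,269). The bar runs from tip (413,208) to handle end (431,304), and the jar is at (482,244). Next I measure these.

```bash
python3 - <<'E'
from h import *
import pickle
s,f=pickle.load(open("top0.pkl","rb"))
P=cloud(f); im=f["img"]
A,c=ext(f);print("cam",c.round(3))
np.set_printoptions(precision=4,suppress=True)
# heights
def box(u0,u1,v0,v1): 
    q=P[v0:v1,u0:u1].reshape(-1,3); return q
bench=box(330,400,210,240);print("bench z",np.median(bench[:,2]),bench[:,2].std())
hsv=cv2.cvtColor(im,cv2.COLOR_BGR2HSV)
g=im.max(2)
# bar handle: dark
m=np.zeros(g.shape,np.uint8);m[255:315,410:445]=(g[255:315,410:445]<60)
n,l,st,ce=cv2.connectedComponentsWithStats(m)
i=1+st[1:,4].argmax();ys,xs=np.where(l==i)
r=cv2.minAreaRect(np.c_[xs,ys].astype(np.float32));print("handle",r,st[i])
print(ray(f,cv2.boxPoints(r),0.026)); print("c",ray(f,[r[0]],0.026),np.median(P[ys,xs,2]))
for uv in [(413,209),(411,208),(416,208),(428,264),(422,265)]: print(uv,ray(f,[uv],0.006),dep(f,[uv]))
big=cv2.resize(im[190:320,190:350],None,fx=5,fy=4.6,interpolation=cv2.INTER_CUBIC);cv2.imwrite("pics/t_base.png",big)
big=cv2.resize(im[195:315,370:500],None,fx=5,fy=5,interpolation=cv2.INTER_CUBIC);cv2.imwrite("pics/t_bar.png",big)
s,f=pickle.load(open("scene0.pkl","rb"));im=f["img"]
big=cv2.resize(im[150:290,270:470],None,fx=4,fy=4,interpolation=cv2.INTER_CUBIC);cv2.imwrite("pics/s_base.png",np.clip(big*1.5,0,255))
E
```

```text
cam [0.513 0.006 1.398]
bench z 0.0013205262182559574 0.09619167900467172
handle ((427.4680480957031, 284.823974609375), (40.24922561645508, 9.033714294433594), 79.69515228271484) [420 265  16  41 269]
[[ 0.5212 -0.2834  0.026 ]
 [ 0.5257 -0.3075  0.026 ]
 [ 0.4196 -0.3267  0.026 ]
 [ 0.4151 -0.3027  0.026 ]]
c [[ 0.4703 -0.3051  0.026 ]] 0.026927102106890644
(413, 209) [[ 0.6772 -0.2703  0.006 ]] [[ 0.6769 -0.2698  0.0084]]
(411, 208) [[ 0.6799 -0.2647  0.006 ]] [[ 0.6802 -0.2653  0.0032]]
(416, 208) [[ 0.68   -0.2786  0.006 ]] [[ 0.6797 -0.278   0.0087]]
(428, 264) [[ 0.5265 -0.3112  0.006 ]] [[ 0.5263 -0.3076  0.0217]]
(422, 265) [[ 0.5236 -0.2947  0.006 ]] [[ 0.5234 -0.2899  0.028 ]][ WARN:0@0.666] global loadsave.cpp:1063 imwrite_ Unsupported depth image for selected encoder is fallbacked to CV_8U.
```

View pics/t_base.png

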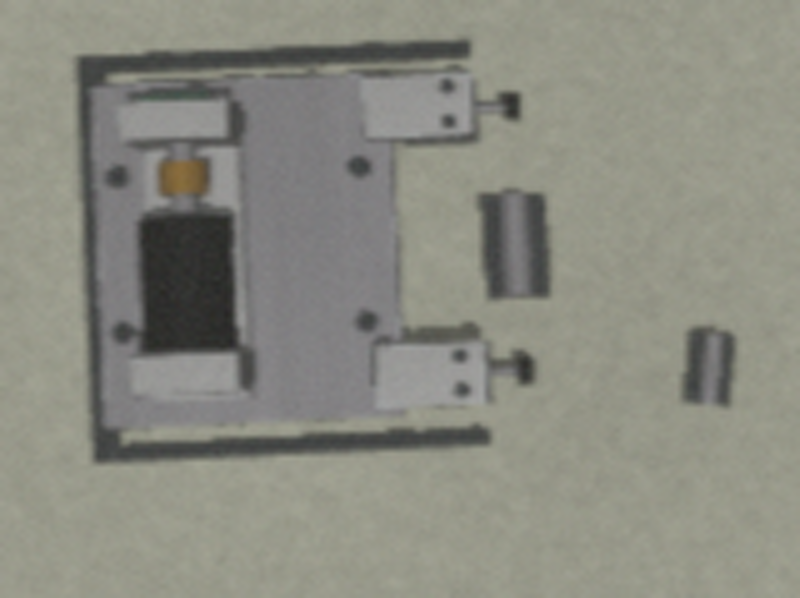

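View pics/t_bar.png

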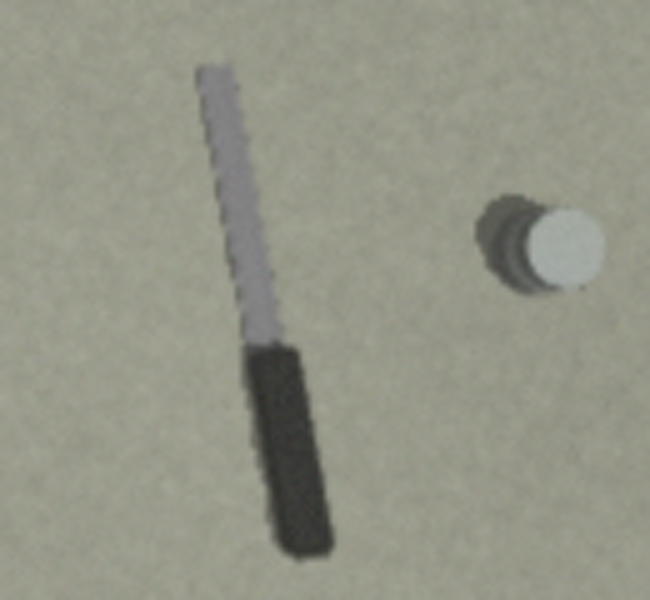

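View pics/s_base.png

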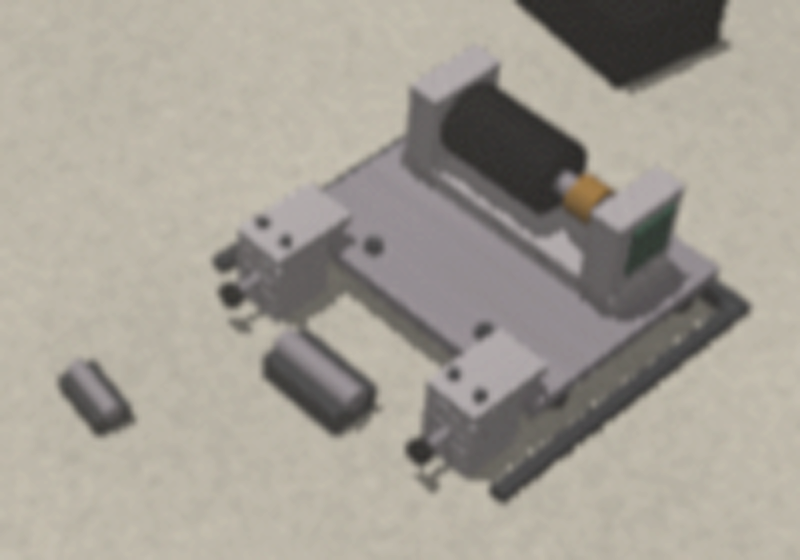

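```bash
cat >> h.py <<'E'
def plan(n,pos,Rt,st=None,p0=None,R0=None):
    """const row (n times) from current to target"""
    if p0 is None: st=st or state();p0=np.array(st["ee_pos"]);R0=R.from_quat(st["tcp_rot"])
    w=(R0.inv()*Rt).as_rotvec()/n
    M=sum((R0*R.from_rotvec(w*k)).as_matrix() for k in range(n))
    d=np.linalg.solve(M,np.array(pos)-p0)
    print(n,"rows of: %.4f %.4f %.4f  %.2f %.2f %.2f"%(*d,*np.degrees(w)))
def tool(yaw,pitch=0):
    """tool z along heading yaw(deg), pitched down by pitch deg; tool x down"""
    y=np.radians(yaw);h=np.array([np.cos(y),np.sin(y),0]);l=np.array([-np.sin(y),np.cos(y),0]);p=np.radians(pitch)
    z=h*np.cos(p)-np.array([0,0,1])*np.sin(p)
    x=np.cross(l,z) # y x z = x
    return R.from_matrix(np.c_[x,l,z])
E
python3 - <<'E'
from h import *
import pickle
np.set_printoptions(precision=4,suppress=True)
s,f=pickle.load(open("top0.pkl","rb"))
c=lambda x,y:(190+(x+.5)/5-.5,190+(y+.5)/4.6-.5)
fe=ray(f,[c(394,140),c(402,330)],0.032);print("front edge",fe)
print("fulcrum",ray(f,[c(514,190),c(518,296)],0.028), "decoy",ray(f,[c(710,330),c(708,404)],0.018))
print("lip housings",ray(f,[c(362,75),c(365,140),c(375,342),c(376,408)],0.055))
print("rear rail", ray(f,[c(82,60),c(97,460)],.008))
print("start R",R.from_quat(s["tcp_rot"]).as_matrix())
s,f=pickle.load(open("wrist0.pkl","rb"));print(f["hand_eye"],f["mtx"],f["k1"])
plan(12,[0.53,0.03,0.36],tool(-13))
E
```

```text
front edge [[0.6403 0.1236 0.032 ]
 [0.5299 0.1178 0.032 ]]
fulcrum [[0.6121 0.0592 0.028 ]
 [0.5503 0.0564 0.028 ]] decoy [[ 0.5315 -0.0469  0.018 ]
 [ 0.4882 -0.0462  0.018 ]]
lip housings [[0.6754 0.1389 0.055 ]
 [0.638  0.1368 0.055 ]
 [0.5227 0.13   0.055 ]
 [0.4852 0.1289 0.055 ]]
rear rail [[0.6885 0.296  0.008 ]
 [0.4526 0.2832 0.008 ]]
start R [[-0.0006  0.2249  0.9744]
 [-0.0013  0.9744 -0.2249]
 [-1.     -0.0014 -0.0003]]
[[ 0.0001 -0.3062  0.952  -0.1426]
 [ 1.      0.0001 -0.0001 -0.0001]
 [-0.      0.952   0.3062 -0.0787]
 [ 0.      0.      0.      1.    ]] [[402.2163   0.     324.7842]
 [  0.     402.2163 236.7981]
 [  0.       0.       1.    ]] -0.06521075068979662
12 rows of: -0.0107 -0.0335 0.0425  0.00 -0.00 0.00
```

```bash
python3 -m crank '-0.003 -0.0335 0.0425 0 0 0 0.085;-0.003 -0.0335 0.0425 0 0 0 0.085;-0.003 -0.0335 0.0425 0 0 0 0.085;-0.003 -0.0335 0.0425 0 0 0 0.085;-0.003 -0.0335 0.0425 0 0 0 0.085;-0.003 -0.0335 0.0425 0 0 0 0.085;-0.003 -0.0335 0.0425 0 0 0 0.085;-0.003 -0.0335 0.0425 0 0 0 0.085;-0.003 -0.0335 0.0425 0 0 0 0.085;-0.003 -0.0335 0.0425 0 0 0 0.085;-0.003 -0.0335 0.0425 0 0 0 0.085;-0.003 -0.0335 0.0425 0 0 0 0.085' 80
python3 -m crank '0 0 0 0 0 0 0.085;0 0 0 0 0 0 0.085;0 0 0 0 0 0 0.085'
python3 - <<'E'
from h import *
import pickle
s=state();f=grab_frame("wrist");cv2.imwrite("pics/w1.png",f["img"]);pickle.dump((s,f),open("w1.pkl","wb"));print(s["ee_pos"],s["joint_pos"],s["tcp_rot"])
E
```

```text
clock: 1.65
ee_pos: [0.531, 0.0279, 0.2673]
tcp_rot: [0.08, 0.703, -0.08, 0.702]
ft_force: [0.2, 0.2, 0.7]
finger_gap: 0.0848
clock: 2.02
ee_pos: [0.5296, 0.0305, 0.2675]
tcp_rot: [0.08, 0.703, -0.08, 0.703]
ft_force: [0.4, -0.9, 0.1]
finger_gap: 0.0847
[0.52959093 0.03048041 0.26747303] [-1.65916498e-01  3.22282238e-01  1.28167589e+00  1.05374827e-04
  1.53773031e+00 -1.51122935e+00] [ 0.07959188  0.70264933 -0.07951391  0.70258565]
```

View pics/w1.png

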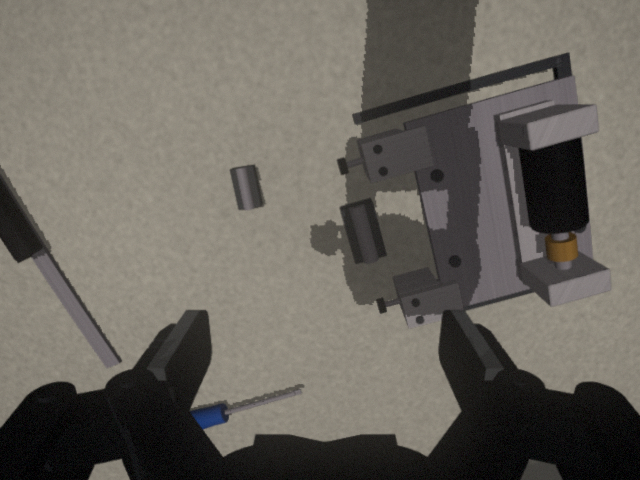

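Seen from above, the stand is on the right of the wrist image. The fulcrum is at (363,232), the decoy at (247,188), and the catch knobs at (343,166) and (382,306). I'll zoom in for exact pixels.

```bash
python3 - <<'E'
from h import *
import pickle
s,f=pickle.load(open("w1.pkl","rb"))
im=f["img"][110:335,320:480];big=cv2.resize(im,None,fx=2.66*1.25,fy=2.66,interpolation=cv2.INTER_CUBIC)
big=cv2.resize(im,None,fx=3.5,fy=2.66,interpolation=cv2.INTER_CUBIC)
cv2.imwrite("pics/w1z.png",np.clip(big.astype(float)*1.6,0,255).astype(np.uint8))
E
```

```text
(no output)
```

View pics/w1z.png

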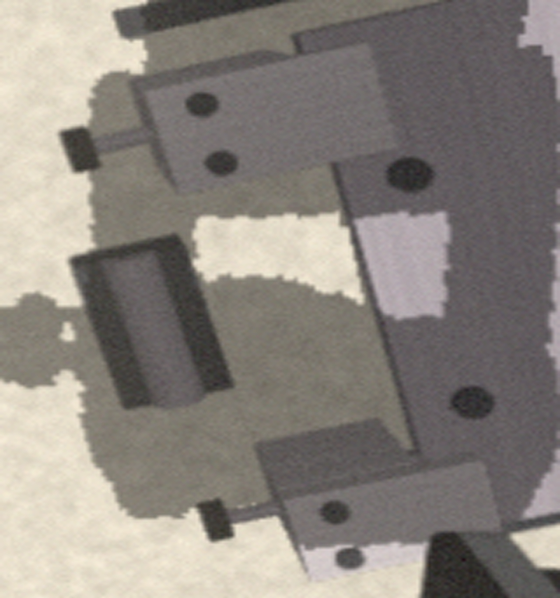

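```bash
python3 - <<'E'
from h import *
import pickle
np.set_printoptions(precision=4,suppress=True)
s,f=pickle.load(open("w1.pkl","rb"))
c=lambda x,y:(320+(x+.5)/3.5-.5,110+(y+.5)/2.66-.5)
r=lambda pts,z:ray(f,[c(*p) for p in pts],z,s)
e=r([(337,170),(412,440)],0.032);print("edge",e)
print("ful",r([(130,248),(178,405)],0.028))
print("ful block sides", r([(72,258),(127,408),(180,237),(232,385)],0.02))
l=r([(368,43),(398,148),(486,460)],0.056);print("lip",l)
i=r([(178,192),(398,148)],0.056);print("inner L",i); print("inner R",r([(283,500),(486,460)],0.056))
P=cloud(f,s)
for p in [(370,240),(440,480),(250,130),(155,330),(280,250),(80,150)]:
    u,v=map(int,c(*p));print(p,P[v,u])
j=[0.45,-0.29,0.15]
E
```

```text
edge [[0.5295 0.1187 0.032 ]
 [0.6374 0.124  0.032 ]]
ful [[0.5459 0.0586 0.028 ]
 [0.6093 0.0599 0.028 ]]
ful block sides [[0.5479 0.042  0.02  ]
 [0.6104 0.0451 0.02  ]
 [0.5469 0.0735 0.02  ]
 [0.608  0.0774 0.02  ]]
lip [[0.4857 0.1284 0.056 ]
 [0.5208 0.1305 0.056 ]
 [0.6382 0.1383 0.056 ]]
inner L [[0.523  0.0735 0.056 ]
 [0.5208 0.1305 0.056 ]]
inner R [[0.6412 0.0806 0.056 ]
 [0.6382 0.1383 0.056 ]]
(370, 240) [0.5553 0.1231 0.0334]
(440, 480) [0.6442 0.1249 0.0539]
(250, 130) [0.5067 0.0954 0.0533]
(155, 330) [0.5771 0.0585 0.0286]
(280, 250) [ 0.5627  0.1025 -0.0005]
(80, 150) [0.5069 0.0521 0.0335]
```

```bash
python3 - <<'E'
from h import *
plan(16,[0.47,-0.305,0.13],tool(-170.3))
E
```

```text
16 rows of: 0.0086 -0.0069 0.0290  9.84 -0.00 -0.00
```

```bash
python3 -m crank '0.0168 -0.0486 0.0024 0 0 0 0.085;0.0168 -0.0486 0.0024 0 0 0 0.085;0.0168 -0.0486 0.0024 0 0 0 0.085;0.0168 -0.0486 0.0024 0 0 0 0.085;0.0168 -0.0486 0.0024 0 0 0 0.085;0.0168 -0.0486 0.0024 0 0 0 0.085;0.0168 -0.0486 0.0024 0 0 0 0.085;0 0 0 10.5 0 0 0.085;0 0 0 10.5 0 0 0.085;0 0 0 10.5 0 0 0.085;0 0 0 10.5 0 0 0.085'
python3 -m crank '0 0 0 10.5 0 0 0.085;0 0 0 10.5 0 0 0.085;0 0 0 10.5 0 0 0.085;0 0 0 10.5 0 0 0.085;0 0 0 10.5 0 0 0.085;0 0 0 10.5 0 0 0.085;0 0 0 10.5 0 0 0.085;0 0 0 10.5 0 0 0.085;0 0 0 10.5 0 0 0.085;0 0 0 10.5 0 0 0.085;0 0 0 10.3 0 0 0.085;0 0 0 0 0 0 0.085'
python3 - <<'E'
from h import *
import pickle
s=state();f=grab_frame("wrist");cv2.imwrite("pics/w2.png",f["img"]);pickle.dump((s,f),open("w2.pkl","wb"));print(s["ee_pos"],s["joint_pos"],R.from_quat(s["tcp_rot"]).as_matrix())
E
```

```text
clock: 3.45
ee_pos: [0.4703, -0.3049, 0.15]
tcp_rot: [0.328, 0.626, -0.328, 0.627]
ft_force: [-1.4, -0.1, 0.0]
finger_gap: 0.0852
clock: 4.95
ee_pos: [0.4703, -0.305, 0.15]
tcp_rot: [0.705, 0.061, -0.704, 0.061]
ft_force: [-0.3, 0.2, -0.0]
finger_gap: 0.085
[ 0.47028556 -0.30504455  0.14998717] [-7.86608439e-01  4.69525059e-01  1.39970163e+00  2.63160767e-05
  1.27208891e+00  6.12173011e-01] [[ 2.13475442e-04  1.71160187e-01 -9.85243191e-01]
 [-1.78381154e-04 -9.85243191e-01 -1.71160226e-01]
 [-9.99999961e-01  2.12287322e-04 -1.79793474e-04]]
```

View pics/w2.png

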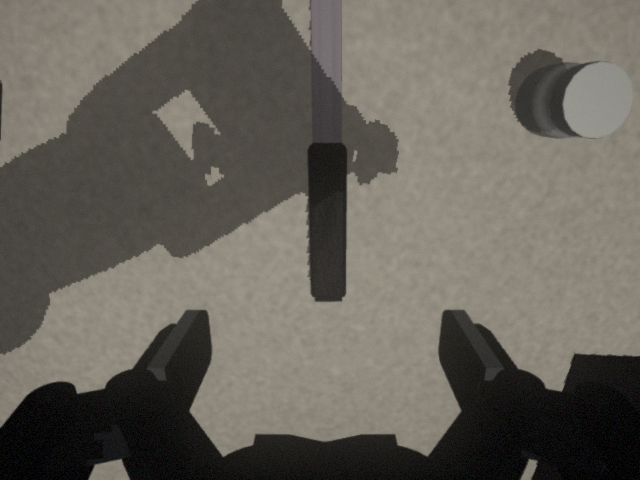

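The handle runs straight down the image from (327,143) to (328,300), lined up between the fingers. I'll compute its pose.

```bash
python3 - <<'E'
from h import *
import pickle
np.set_printoptions(precision=4,suppress=True)
s,f=pickle.load(open("w2.pkl","rb"))
g=f["img"].max(2)
for v in (160,180,240,280,290):
    row=g[v,290:360];x=np.where(row<40)[0]+290;print(v,x.min(),x.max())
p=ray(f,[(327.5,143),(328,300.5),(327.5,160),(328,285)],0.026,s);print(p)
Rt=R.from_quat(s["tcp_rot"]).as_matrix();print("tool frame",(p-s["ee_pos"])@Rt)
# blade edges
row=f["img"][30,290:360].max(1);print(row)
E
```

```text
160 308 345
180 309 345Traceback (most recent call last):
  File "<stdin>", line 7, in <module>
    return umr_minimum(a, axis, None, out, keepdims, initial, where)
ValueError: zero-size array to reduction operation minimum which has no identity
```

```bash
python3 - <<'E'
from h import *
import pickle
np.set_printoptions(precision=4,suppress=True)
s,f=pickle.load(open("w2.pkl","rb"))
g=f["img"].max(2)
for v in (160,180,240,280,290):
    row=g[v,300:356];x=np.where(row<row.min()+25)[0]+300;print(v,x.min(),x.max())
p=ray(f,[(327.5,143),(328,300.5),(327.5,160),(328,285)],0.026,s);print(p)
Rt=R.from_quat(s["tcp_rot"]).as_matrix();print("tool frame",(p-s["ee_pos"])@Rt)
d=p[0]-p[1];print(np.degrees(np.arctan2(d[1],d[0])),np.linalg.norm(d))
E
```

```text
160 308 346
180 309 345
240 310 345
280 311 345
290 311 344
[[ 0.5262 -0.2971  0.026 ]
 [ 0.4149 -0.3171  0.026 ]
 [ 0.5154 -0.299   0.026 ]
 [ 0.4272 -0.3149  0.026 ]]
tool frame [[ 0.124   0.0018 -0.0565]
 [ 0.124   0.0024  0.0567]
 [ 0.124   0.0018 -0.0455]
 [ 0.124   0.0023  0.0442]]
10.158766009751343 0.1131347782251695
```

```bash
python3 -m crank '0.03 0.001 0 0 0 0 0.085;0.04 0.001 0 0 0 0 0.085;0.04 0 0 0 0 0 0.085;0.02 0 0 0 0 0 0.085;0.012 0 0 0 0 0 0.085;0.004 0 0 0 0 0 0.06;0 0 0 0 0 0 0.04;0 0 0 0 0 0 0.015;0 0 0 0 0 0 0.015;0 0 0 0 0 0 0.015;0 0 0 0 0 0 0.015' 90
python3 - <<'E'
from h import *
s=state();print(s["ee_pos"],s["ft_force"],s["moment"],s["finger_gap"])
f=grab_frame("wrist");cv2.imwrite("pics/w3.png",f["img"])
E
```

```text
clock: 6.38
ee_pos: [0.4708, -0.308, 0.0048]
tcp_rot: [0.705, 0.059, -0.704, 0.06]
ft_force: [-1.0, 1.1, 5.8]
finger_gap: 0.0246
[ 0.47077207 -0.30801184  0.00482633] [-1.03954549  1.08855838  5.82592211] [0.2219391  0.10407421 0.00924991] 0.024595611239668434
```

View pics/w3.png

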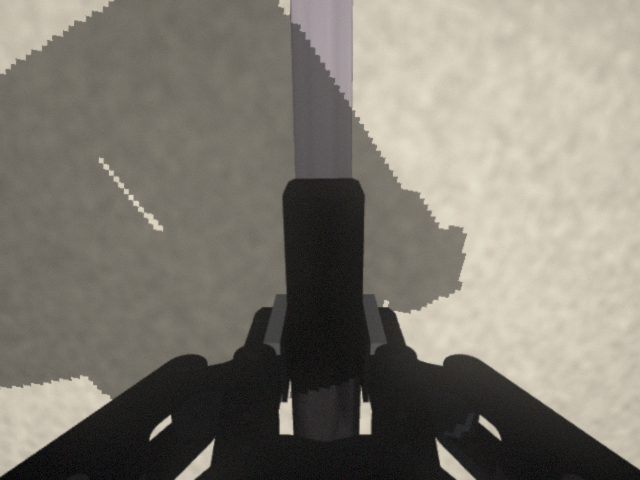

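```bash
python3 -m crank '-0.003 0 0 0 0 0 0.015;-0.01 0 0 0 0 0 0.015;-0.03 0 0 0 0 0 0.015;-0.04 0 0 0 0 0 0.015;-0.04 0 0 0 0 0 0.015;-0.02 0 0 0 0 0 0.015;0 0 0 0 0 0 0.015;0 0 0 0 0 0 0.015'
python3 - <<'E'
from h import *
import pickle
np.set_printoptions(precision=4,suppress=True)
s=state();print(s["ee_pos"],s["ft_force"],s["moment"],s["finger_gap"])
f=grab_frame("wrist");cv2.imwrite("pics/w4.png",f["img"]);pickle.dump((s,f),open("w4.pkl","wb"))
f=grab_frame("scene");cv2.imwrite("pics/s4.png",f["img"]);pickle.dump((s,f),open("s4.pkl","wb"))
E
```

```text
clock: 7.42
ee_pos: [0.47, -0.3073, 0.1457]
tcp_rot: [-0.704, -0.06, 0.705, -0.059]
ft_force: [0.8, -0.0, -3.0]
finger_gap: 0.024
[ 0.47   -0.3073  0.1457] [ 0.7685 -0.0108 -3.0416] [ 0.0033  0.143  -0.0054] 0.024039996577444576
```

View pics/w4.png

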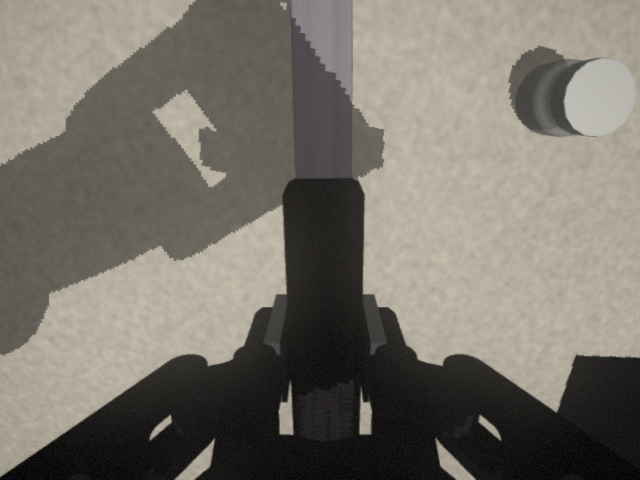

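View pics/s4.png

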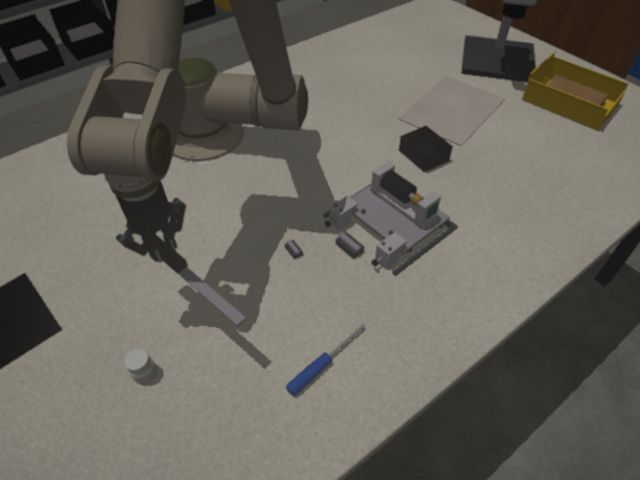

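The lifted bar has the same wrist-image position as before, with the handle front at (324,180), so it isn't slipping. Next are the bar-in-tool offsets and the approach targets.

```bash
cat >> h.py <<'E'
E_MID=np.array([0.580,0.1210]); YAW=93.05
BX=-0.0048 # filled below
E
python3 - <<'E'
from h import *
import pickle
np.set_printoptions(precision=4,suppress=True)
s,f=pickle.load(open("w4.pkl","rb"))
H=np.array(f["hand_eye"])
def tplane(uv,x): # intersect with tool plane x
    n=und(f,uv);d=np.c_[n,np.ones(len(n))]@H[:3,:3].T;c=H[:3,3]
    return c+d*((x-c[0])/d[:,0])[:,None]
print("handle front corners",tplane([(284,182),(364,182)],-0.0212), tplane([(324,180)],-0.0212))
print("handle mid",tplane([(288,270),(362,270)],-0.0212))
print("blade",tplane([(291,15),(352,15),(295,165),(352.5,165)],-0.0012))
E
```

```text
handle front corners [[-0.0212 -0.0125 -0.0565]
 [-0.0212  0.0119 -0.0565]] [[-0.0212 -0.0003 -0.0571]]
handle mid [[-0.0212 -0.0121 -0.0276]
 [-0.0212  0.0121 -0.0276]]
blade [[-0.0012 -0.0109 -0.107 ]
 [-0.0012  0.0086 -0.107 ]
 [-0.0012 -0.0105 -0.059 ]
 [-0.0012  0.0096 -0.059 ]]
```

```bash
cat >> h.py <<'E'
BT=0.0048; XO=0.082; DF=0.0623
bh=np.array([np.cos(np.radians(YAW)),np.sin(np.radians(YAW)),0])
FC=np.r_[E_MID,0]-DF*bh+np.array([0,0,0.020])   # crown axis on lane line
def barpose(th,L,c):
    t=np.radians(th);ez=np.array([0,0,1.])
    bx=bh*np.cos(t)-ez*np.sin(t); n=bh*np.sin(t)+ez*np.cos(t)
    foot=FC+(0.008+c)*n; y=np.cross(-bx,-n)
    Rm=np.c_[-n,y,-bx]
    xf=0.135-L
    return foot-Rm@np.array([BT,0,-(xf+XO)]), R.from_matrix(Rm)
def cur(st=None):
    "current bar: pitch, L, clearance, lateral mm, tip in b,z mm"
    st=st or state();Rm=R.from_quat(st["tcp_rot"]).as_matrix();p=np.array(st["ee_pos"])
    bx=-Rm[:,2];n=-Rm[:,0];o=p+Rm@np.array([BT,0,-XO]) # bar origin underside
    th=-np.degrees(np.arcsin(bx[2])); v=o-FC
    c=(v@n-0.008)*1e3; xf=-(v@bx); lat=np.array([bh[1],-bh[0],0])
    tip=o+.135*bx; e=(tip-np.r_[E_MID,0])@bh
    s=(0-(o-np.r_[E_MID,0])@bh)/(bx@bh); ed=o+s*bx+0.006*n
    print("t%.2f th %.2f L %.1f c %.2f lat o %.1f tip %.1f tip beyond edge %.1f z %.1f | bar top at edge z %.1f yaw %.2f | F %s M %s gap %.4f"%(st["clock"],th,135-xf*1e3,c,(o-FC)@lat*1e3,(tip-FC)@lat*1e3,e*1e3,tip[2]*1e3,ed[2]*1e3,np.degrees(np.arctan2(bx[1],bx[0])),np.round(st["ft_force"],1),np.round(st["moment"],2),st["finger_gap"]))
E
python3 - <<'E'
from h import *
np.set_printoptions(precision=4,suppress=True)
p,Rt=barpose(17,0.043,0.04);print(p,Rt.as_matrix())
p1,R1=barpose(0,0.043,0.09); print(p1)
p1=p+[0,0,.06]
plan(10,p1,Rt)
cur()
E
```

```text
[ 0.5913 -0.092   0.1214] [[ 0.0156  0.9986  0.0509]
 [-0.292   0.0532 -0.955 ]
 [-0.9563 -0.      0.2924]]
[ 0.5926 -0.115   0.1228]
10 rows of: -0.0073 -0.0060 -0.0256  -8.27 -1.39 1.25
t7.53 th 0.08 L 43.4 c 113.15 lat o -51.2 tip 82.9 tip beyond edge -396.7 z 140.4 | bar top at edge z 141.5 yaw 9.70 | F [-0.6  0.2 -2.6] M [-0.    0.23 -0.01] gap 0.0244
```

```bash
python3 -c "
from h import *
p,Rt=barpose(17,0.043,0.04);plan(12,p+[0,0,.05],Rt)"
```

```text
12 rows of: -0.0053 -0.0048 -0.0215  -6.89 -1.16 1.04
```

```bash
python3 -m crank '-0.0053 -0.0048 -0.0215 -6.89 -1.16 1.04 0.015;-0.0053 -0.0048 -0.0215 -6.89 -1.16 1.04 0.015;-0.0053 -0.0048 -0.0215 -6.89 -1.16 1.04 0.015;-0.0053 -0.0048 -0.0215 -6.89 -1.16 1.04 0.015;-0.0053 -0.0048 -0.0215 -6.89 -1.16 1.04 0.015;-0.0053 -0.0048 -0.0215 -6.89 -1.16 1.04 0.015;-0.0053 -0.0048 -0.0215 -6.89 -1.16 1.04 0.015;-0.0053 -0.0048 -0.0215 -6.89 -1.16 1.04 0.015;-0.0053 -0.0048 -0.0215 -6.89 -1.16 1.04 0.015;-0.0053 -0.0048 -0.0215 -6.89 -1.16 1.04 0.015;-0.0053 -0.0048 -0.0215 -6.89 -1.16 1.04 0.015;-0.0053 -0.0048 -0.0215 -6.89 -1.16 1.04 0.015'
python3 -m crank '0 0 0 0 0 0 0.015;0 0 0 0 0 0 0.015;0 0 0 0 0 0 0.015'
python3 -c "
from h import *
cur()
p,Rt=barpose(17,0.043,0.01);plan(5,p,Rt)
f=grab_frame('scene');cv2.imwrite('pics/s5.png',f['img'])
f=grab_frame('top');cv2.imwrite('pics/t5.png',f['img'])
print(state()['joint_pos'])"
```

```text
clock: 9.02
ee_pos: [0.5913, -0.0915, 0.1711]
tcp_rot: [0.408, 0.432, -0.552, 0.585]
ft_force: [0.6, 0.7, -2.6]
finger_gap: 0.0236
clock: 9.4
ee_pos: [0.5916, -0.0933, 0.172]
tcp_rot: [0.409, 0.431, -0.554, 0.583]
ft_force: [0.2, -0.6, -4.2]
finger_gap: 0.0241
t9.40 th 17.09 L 26.8 c 87.73 lat o 0.3 tip 0.6 tip beyond edge -8.6 z 103.6 | bar top at edge z 106.7 yaw 92.94 | F [ 0.2 -0.6 -4.2] M [ 0.13  0.01 -0.  ] gap 0.0241
5 rows of: 0.0156 -0.0000 -0.0032  -0.02 0.02 -0.00
[-0.23120474  0.50299813  1.30464769 -0.30058447  1.26084767 -0.20126299]
```

View pics/s5.png

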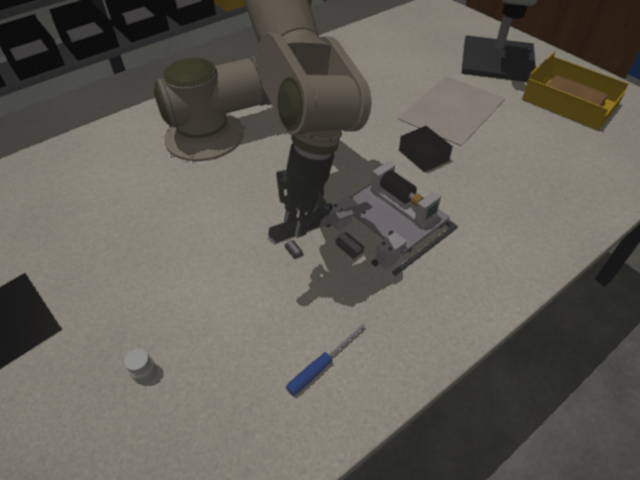

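View pics/t5.png

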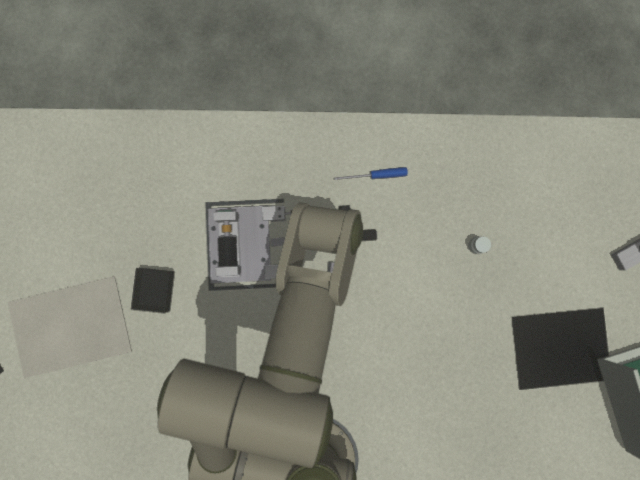

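```bash
python3 -m crank '0.0156 0 -0.0032 0 0 0 0.015;0.0156 0 -0.0032 0 0 0 0.015;0.0156 0 -0.0032 0 0 0 0.015;0.0156 0 -0.0032 0 0 0 0.015;0.0146 0 -0.0032 0 0 0 0.015;0 0 0 0 0 0 0.015;0 0 0 0 0 0 0.015'
python3 -c "
from h import *
cur()"
python3 -m crank '0.003 0 0 0 0 0 0.015;0.002 0 0 0 0 0 0.015;0 0 0 0 0 0 0.015'
python3 -c "
from h import *
cur()"
```

```text
clock: 10.38
ee_pos: [0.5923, -0.0998, 0.0944]
tcp_rot: [0.409, 0.431, -0.553, 0.584]
ft_force: [0.3, 0.3, -3.3]
finger_gap: 0.0244
t10.38 th 17.12 L 43.3 c 11.56 lat o 0.6 tip 0.6 tip beyond edge -15.2 z 26.0 | bar top at edge z 27.0 yaw 93.03 | F [ 0.3  0.3 -3.3] M [ 0.14 -0.03  0.02] gap 0.0244
clock: 10.75
ee_pos: [0.592, -0.1013, 0.0891]
tcp_rot: [0.409, 0.431, -0.553, 0.584]
ft_force: [-0.4, 0.4, -2.7]
finger_gap: 0.0243
t10.75 th 17.10 L 43.4 c 6.16 lat o 0.2 tip 0.2 tip beyond edge -16.6 z 20.8 | bar top at edge z 21.4 yaw 93.04 | F [-0.4  0.4 -2.7] M [0.11 0.01 0.04] gap 0.0243
```

```bash
for i in 1; do python3 -m crank '0.002 0 0 0 0 0 0.015;0.001 0 0 0 0 0 0.015;0 0 0 0 0 0 0.015'; done
python3 -c "
from h import *
cur()"
python3 -m crank '0.001 0 0 0 0 0 0.015;0 0 0 0 0 0 0.015'
python3 -c "
from h import *
cur()"
python3 -m crank '0.001 0 0 0 0 0 0.015;0 0 0 0 0 0 0.015'
python3 -c "
from h import *
cur()"
```

```text
clock: 11.12
ee_pos: [0.5921, -0.1021, 0.0862]
tcp_rot: [0.409, 0.431, -0.553, 0.584]
ft_force: [0.4, 0.5, -3.2]
finger_gap: 0.024
t11.12 th 17.10 L 43.5 c 3.12 lat o 0.2 tip 0.2 tip beyond edge -17.5 z 17.8 | bar top at edge z 18.2 yaw 93.04 | F [ 0.4  0.5 -3.2] M [0.13 0.   0.  ] gap 0.0240
clock: 11.38
ee_pos: [0.5921, -0.1024, 0.0853]
tcp_rot: [0.409, 0.431, -0.553, 0.584]
ft_force: [0.9, -0.3, -3.6]
finger_gap: 0.024
t11.38 th 17.10 L 43.5 c 2.15 lat o 0.2 tip 0.2 tip beyond edge -17.8 z 16.9 | bar top at edge z 17.2 yaw 93.04 | F [ 0.9 -0.3 -3.6] M [ 0.11 -0.03  0.05] gap 0.0240
clock: 11.62
ee_pos: [0.5921, -0.1027, 0.0843]
tcp_rot: [0.409, 0.431, -0.553, 0.584]
ft_force: [-0.0, 0.7, -3.0]
finger_gap: 0.024
t11.62 th 17.10 L 43.5 c 1.13 lat o 0.2 tip 0.2 tip beyond edge -18.0 z 15.9 | bar top at edge z 16.1 yaw 93.05 | F [-0.   0.7 -3. ] M [0.07 0.07 0.01] gap 0.0240
```

```bash
for k in a; do python3 -m crank '0.001 0 0 0 0 0 0.015;0 0 0 0 0 0 0.015'; done
python3 -c "
from h import *
cur()"
python3 -m crank '0.0007 0 0 0 0 0 0.015;0 0 0 0 0 0 0.015'
python3 -c "
from h import *
cur()"

```

```text
clock: 11.88
ee_pos: [0.5922, -0.103, 0.0835]
tcp_rot: [0.409, 0.431, -0.553, 0.584]
ft_force: [-0.3, -0.8, -2.2]
finger_gap: 0.0239
t11.88 th 17.10 L 43.4 c 0.27 lat o 0.3 tip 0.3 tip beyond edge -18.4 z 15.1 | bar top at edge z 15.2 yaw 93.04 | F [-0.3 -0.8 -2.2] M [0.2  0.05 0.05] gap 0.0239
clock: 12.12
ee_pos: [0.5922, -0.1033, 0.0829]
tcp_rot: [0.409, 0.431, -0.553, 0.584]
ft_force: [-0.9, -0.3, -0.3]
finger_gap: 0.0245
t12.12 th 17.10 L 43.4 c -0.39 lat o 0.3 tip 0.4 tip beyond edge -18.6 z 14.5 | bar top at edge z 14.5 yaw 93.04 | F [-0.9 -0.3 -0.3] M [0.3  0.08 0.03] gap 0.0245
```

Contact is felt almost exactly where predicted. I back off 1 mm and slide the bar in.

```bash
python3 -m crank '-0.0013 0 0 0 0 0 0.015;0 0 -0.005 0 0 0 0.015;0 0 -0.005 0 0 0 0.015;0 0 -0.005 0 0 0 0.015;0 0 -0.004 0 0 0 0.015;0 0 -0.003 0 0 0 0.015;0 0 0 0 0 0 0.015'
python3 -c "
from h import *
cur()"
python3 -m crank '0 0 -0.003 0 0 0 0.015;0 0 -0.003 0 0 0 0.015;0 0 -0.003 0 0 0 0.015;0 0 -0.002 0 0 0 0.015;0 0 0 0 0 0 0.015'
python3 -c "
from h import *
cur()"

```

```text
clock: 13.0
ee_pos: [0.591, -0.0816, 0.0775]
tcp_rot: [0.409, 0.431, -0.553, 0.584]
ft_force: [-0.5, -0.7, -3.7]
finger_gap: 0.0241
t13.00 th 17.10 L 65.7 c 0.80 lat o 0.2 tip 0.2 tip beyond edge 3.1 z 9.1 | bar top at edge z 15.8 yaw 93.06 | F [-0.5 -0.7 -3.7] M [ 0.14 -0.01 -0.02] gap 0.0241
clock: 13.62
ee_pos: [0.5904, -0.0711, 0.0743]
tcp_rot: [0.409, 0.431, -0.553, 0.584]
ft_force: [0.6, -0.3, -2.8]
finger_gap: 0.0241
t13.62 th 17.10 L 76.7 c 0.81 lat o 0.2 tip 0.2 tip beyond edge 13.6 z 5.9 | bar top at edge z 15.8 yaw 93.06 | F [ 0.6 -0.3 -2.8] M [ 0.19  0.07 -0.04] gap 0.0241
```

```bash
python3 -m crank '0 0 -0.003 0 0 0 0.015;0 0 -0.003 0 0 0 0.015;0 0 -0.002 0 0 0 0.015;0 0 0 0 0 0 0.015'
python3 -c "
from h import *
cur()
f=grab_frame('scene');cv2.imwrite('pics/s6.png',f['img'])
f=grab_frame('top');cv2.imwrite('pics/t6.png',f['img'])
a=cv2.imread('pics/s6.png')[180:300,250:450];b=cv2.imread('pics/t6.png')[190:310,200:400]
cv2.imwrite('pics/c6.png',np.clip(np.vstack([cv2.resize(x,None,fx=2.5*1.6,fy=2.5,interpolation=2) for x in (a,b)])*1.6,0,255).astype(np.uint8))"

```

```text
clock: 14.12
ee_pos: [0.59, -0.0635, 0.0719]
tcp_rot: [0.409, 0.431, -0.553, 0.584]
ft_force: [-0.6, 0.4, -2.9]
finger_gap: 0.0247
t14.12 th 17.10 L 84.7 c 0.81 lat o 0.2 tip 0.2 tip beyond edge 21.2 z 3.5 | bar top at edge z 15.8 yaw 93.06 | F [-0.6  0.4 -2.9] M [0.14 0.02 0.07] gap 0.0247
```

View pics/c6.png

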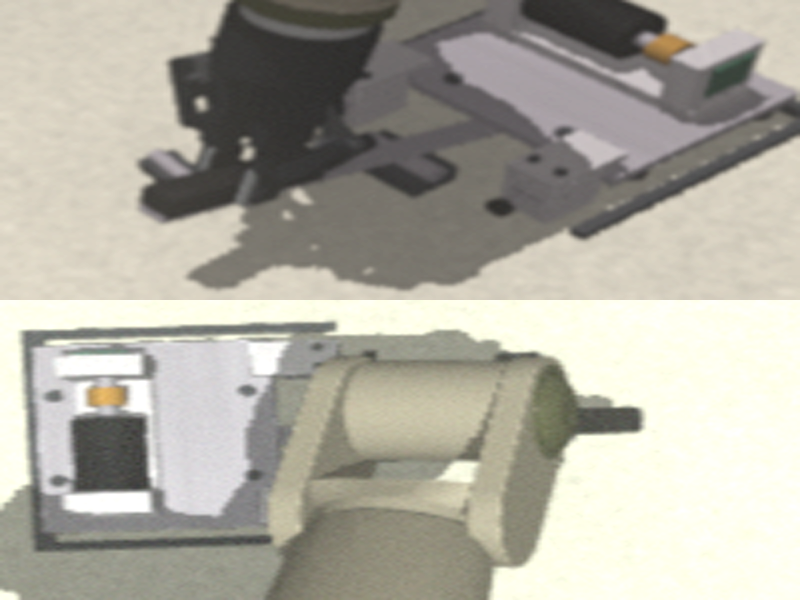

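The bar lies over the fulcrum with its tip under the plate, and the right catch knob is at scene pixel (374,263). Now I lever in small steps.

```bash
python3 -m crank '0.0009 0 0 0 0 0 0.015;0.0023 0 0.0002 0 1 0 0.015;0.0023 0 0.0002 0 1 0 0.015;0.0023 0 0.0002 0 1 0 0.015;0 0 0 0 0 0 0.015'
python3 -c "
from h import *
cur()"
python3 -m crank '0.0012 0 0.0001 0 0.5 0 0.015;0.0012 0 0.0001 0 0.5 0 0.015;0 0 0 0 0 0 0.015'
python3 -c "
from h import *
cur()"

```

```text
clock: 14.85
ee_pos: [0.5902, -0.0668, 0.0646]
tcp_rot: [0.424, 0.446, -0.542, 0.572]
ft_force: [-0.2, 0.9, -0.9]
finger_gap: 0.024
t14.85 th 14.07 L 84.2 c -0.15 lat o 0.2 tip 0.3 tip beyond edge 21.3 z 7.1 | bar top at edge z 18.3 yaw 93.01 | F [-0.2  0.9 -0.9] M [0.47 0.09 0.01] gap 0.0240
clock: 15.22
ee_pos: [0.5903, -0.0673, 0.0624]
tcp_rot: [0.428, 0.451, -0.539, 0.569]
ft_force: [-0.3, -0.1, -1.2]
finger_gap: 0.0241
t15.22 th 13.09 L 84.4 c -0.14 lat o 0.3 tip 0.3 tip beyond edge 21.7 z 8.5 | bar top at edge z 19.4 yaw 93.03 | F [-0.3 -0.1 -1.2] M [ 0.28 -0.02  0.01] gap 0.0241
```

```bash
python3 -m crank '0.0012 0 0.0001 0 0.5 0 0.015;0.0012 0 0.0001 0 0.5 0 0.015;0 0 0 0 0 0 0.015'
python3 -c "
from h import *
cur()"
python3 -m crank '0.0012 0 0.0001 0 0.5 0 0.015;0.0012 0 0.0001 0 0.5 0 0.015;0 0 0 0 0 0 0.015'
python3 -c "
from h import *
cur()"

```

```text
clock: 15.6
ee_pos: [0.5904, -0.0677, 0.0604]
tcp_rot: [0.433, 0.456, -0.535, 0.565]
ft_force: [-0.8, 4.3, 3.6]
finger_gap: 0.0243
t15.60 th 12.08 L 84.6 c 0.21 lat o 0.4 tip 0.4 tip beyond edge 22.2 z 10.3 | bar top at edge z 20.9 yaw 93.04 | F [-0.8  4.3  3.6] M [ 0.44  0.19 -0.01] gap 0.0243
clock: 15.98
ee_pos: [0.5905, -0.0682, 0.0582]
tcp_rot: [0.438, 0.461, -0.531, 0.561]
ft_force: [-1.9, 4.7, 6.4]
finger_gap: 0.0245
t15.97 th 11.07 L 84.8 c 0.29 lat o 0.4 tip 0.4 tip beyond edge 22.5 z 11.9 | bar top at edge z 22.1 yaw 93.05 | F [-1.9  4.7  6.4] M [0.61 0.28 0.  ] gap 0.0245
```

```bash
cat >> h.py <<'E'
def look(tag):
    cur()
    a=grab_frame('scene')["img"][195:285,315:455];b=grab_frame('top')["img"][195:300,200:340]
    o=[cv2.resize(x,(560,h),interpolation=2) for x,h in ((a,330),(b,270))]
    cv2.imwrite(f'pics/{tag}.png',np.clip(np.vstack(o)*1.6,0,255).astype(np.uint8))
E
python3 -m crank '0.0012 0 0.0001 0 0.5 0 0.015;0.0012 0 0.0001 0 0.5 0 0.015;0 0 0 0 0 0 0.015'
python3 -c "
from h import *
cur()"
python3 -m crank '0.0012 0 0.0001 0 0.5 0 0.015;0.0012 0 0.0001 0 0.5 0 0.015;0 0 0 0 0 0 0.015'
python3 -c "
from h import *
look('l1')"

```

```text
clock: 16.35
ee_pos: [0.5905, -0.0688, 0.0559]
tcp_rot: [0.442, 0.466, -0.527, 0.557]
ft_force: [-1.9, 6.2, 5.9]
finger_gap: 0.0245
t16.35 th 10.06 L 84.9 c 0.25 lat o 0.4 tip 0.4 tip beyond edge 22.8 z 13.3 | bar top at edge z 23.2 yaw 93.05 | F [-1.9  6.2  5.9] M [0.72 0.24 0.04] gap 0.0245
clock: 16.73
ee_pos: [0.5905, -0.0692, 0.0536]
tcp_rot: [0.447, 0.471, -0.523, 0.553]
ft_force: [-2.0, 7.7, 6.5]
finger_gap: 0.0245
t16.73 th 9.05 L 85.1 c 0.21 lat o 0.4 tip 0.4 tip beyond edge 23.0 z 14.7 | bar top at edge z 24.3 yaw 93.06 | F [-2.   7.7  6.5] M [0.83 0.24 0.03] gap 0.0245
```

View pics/l1.png

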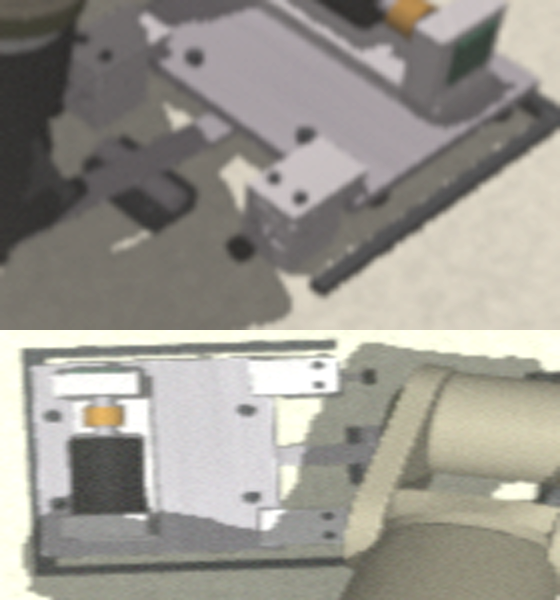

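```bash
python3 -m crank '0.0012 0 -0.0001 0 0.5 0 0.015;0.0012 0 -0.0001 0 0.5 0 0.015;0 0 0 0 0 0 0.015'
python3 -c "
from h import *
look('l2')"

```

```text
clock: 17.2
ee_pos: [0.5906, -0.0696, 0.0513]
tcp_rot: [0.451, 0.475, -0.519, 0.549]
ft_force: [-2.7, 6.2, 7.5]
finger_gap: 0.0242
t17.20 th 8.07 L 85.3 c 0.14 lat o 0.4 tip 0.4 tip beyond edge 23.3 z 16.1 | bar top at edge z 25.3 yaw 93.06 | F [-2.7  6.2  7.5] M [0.74 0.35 0.03] gap 0.0242
```

View pics/l2.png

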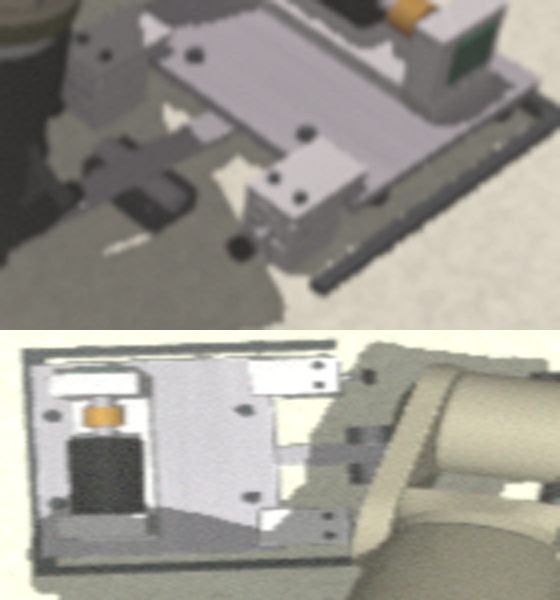

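```bash
cat >> h.py <<'E'
def knob():
    cur()
    for n,(u0,u1,v0,v1) in (("scene",(366,388,252,272)),("top",(284,300,206,220)),("top",(284,304,262,278))):
        g=grab_frame(n)["img"][v0:v1,u0:u1].max(2).astype(float)
        v,u=np.where(g<=np.percentile(g,4)+3);print(n,"dark c (%.1f,%.1f) min %d n %d"%(u.mean()+u0,v.mean()+v0,g.min(),len(u)),end="; ")
    print()
E
python3 -c "
from h import *
knob()"
python3 -m crank '0.0012 0 -0.0001 0 0.5 0 0.015;0 0 0 0 0 0 0.015'
python3 -c "
from h import *
knob()"
python3 -m crank '0.0012 0 -0.0001 0 0.5 0 0.015;0 0 0 0 0 0 0.015'
python3 -c "
from h import *
knob()"
```

```text
t17.30 th 8.08 L 85.3 c 0.17 lat o 0.4 tip 0.4 tip beyond edge 23.3 z 16.1 | bar top at edge z 25.3 yaw 93.06 | F [-0.7  5.8  7. ] M [0.64 0.28 0.03] gap 0.0243
scene dark c (374.9,262.5) min 31 n 22; top dark c (291.8,213.0) min 47 n 13; top dark c (299.2,273.9) min 63 n 27; 
clock: 17.7
ee_pos: [0.5906, -0.0698, 0.0502]
tcp_rot: [0.454, 0.478, -0.517, 0.547]
ft_force: [-1.7, 4.7, 7.7]
finger_gap: 0.0243
t17.70 th 7.59 L 85.4 c 0.14 lat o 0.5 tip 0.4 tip beyond edge 23.4 z 16.8 | bar top at edge z 25.9 yaw 93.07 | F [-1.7  4.7  7.7] M [0.54 0.28 0.11] gap 0.0243
scene dark c (374.6,262.3) min 30 n 23; top dark c (291.9,212.9) min 43 n 14; top dark c (300.2,274.1) min 61 n 24; 
clock: 18.1
ee_pos: [0.5907, -0.07, 0.0491]
tcp_rot: [0.456, 0.48, -0.515, 0.545]
ft_force: [-1.6, 4.9, 8.5]
finger_gap: 0.0243
t18.10 th 7.10 L 85.4 c 0.12 lat o 0.5 tip 0.4 tip beyond edge 23.5 z 17.5 | bar top at edge z 26.4 yaw 93.07 | F [-1.6  4.9  8.5] M [0.51 0.34 0.08] gap 0.0243
scene dark c (374.8,262.4) min 30 n 21; top dark c (291.8,213.0) min 44 n 13; top dark c (301.0,273.9) min 62 n 24;
```

```bash

python3 -m crank '0.0012 0 -0.0001 0 0.5 0 0.015;0 0 0 0 0 0 0.015' | grep ft
python3 -c "
from h import *
knob()"
python3 -m crank '0.0012 0 -0.0001 0 0.5 0 0.015;0 0 0 0 0 0 0.015' | grep ft
python3 -c "
from h import *
knob()"
```

```text
ft_force: [-1.7, 3.5, 8.1]
t18.50 th 6.61 L 85.5 c 0.09 lat o 0.5 tip 0.5 tip beyond edge 23.6 z 18.2 | bar top at edge z 26.9 yaw 93.07 | F [-1.7  3.5  8.1] M [0.42 0.41 0.07] gap 0.0245
scene dark c (374.9,262.3) min 31 n 20; top dark c (291.5,213.0) min 47 n 10; top dark c (301.7,274.2) min 63 n 23; 
ft_force: [-3.1, 3.4, 9.4]
t18.90 th 6.12 L 85.6 c 0.04 lat o 0.5 tip 0.5 tip beyond edge 23.7 z 18.9 | bar top at edge z 27.4 yaw 93.07 | F [-3.1  3.4  9.4] M [0.35 0.33 0.1 ] gap 0.0244
scene dark c (374.6,262.2) min 30 n 21; top dark c (291.6,213.1) min 49 n 11; top dark c (301.4,274.3) min 63 n 18;
```

```bash

python3 -m crank '0.0012 0 -0.0001 0 0.5 0 0.015;0 0 0 0 0 0 0.015' | grep ft
python3 -c "
from h import *
knob()"
```

```text
ft_force: [-1.4, 2.8, 8.9]
t19.30 th 5.64 L 85.7 c 0.04 lat o 0.6 tip 0.5 tip beyond edge 23.7 z 19.6 | bar top at edge z 27.9 yaw 93.07 | F [-1.4  2.8  8.9] M [0.29 0.43 0.1 ] gap 0.0240
scene dark c (374.6,262.4) min 30 n 20; top dark c (291.8,212.9) min 47 n 11; top dark c (298.0,273.0) min 57 n 16;
```

```bash

python3 -m crank '0.0012 0 -0.0001 0 0.5 0 0.015;0 0 0 0 0 0 0.015' | grep ft
python3 -c "
from h import *
knob()"
python3 -m crank '0.0012 0 -0.0001 0 0.5 0 0.015;0 0 0 0 0 0 0.015' | grep ft
python3 -c "
from h import *
knob();look('l3')"
```

```text
ft_force: [-2.3, 1.8, 9.3]
t19.70 th 5.15 L 85.7 c -0.03 lat o 0.6 tip 0.5 tip beyond edge 23.8 z 20.2 | bar top at edge z 28.4 yaw 93.08 | F [-2.3  1.8  9.3] M [0.19 0.35 0.22] gap 0.0241
scene dark c (374.9,262.2) min 31 n 19; top dark c (291.6,213.1) min 51 n 11; top dark c (296.1,271.2) min 41 n 16; 
ft_force: [-2.1, 1.6, 9.1]
t20.10 th 4.66 L 85.8 c -0.03 lat o 0.6 tip 0.6 tip beyond edge 23.9 z 21.0 | bar top at edge z 28.9 yaw 93.08 | F [-2.1  1.6  9.1] M [0.13 0.38 0.18] gap 0.0241
scene dark c (375.0,262.0) min 31 n 19; top dark c (291.6,212.9) min 54 n 13; top dark c (294.1,269.9) min 42 n 14; 
t20.25 th 4.67 L 85.8 c -0.03 lat o 0.6 tip 0.5 tip beyond edge 23.9 z 21.0 | bar top at edge z 28.9 yaw 93.09 | F [-2.2  1.3 10. ] M [0.1  0.39 0.17] gap 0.0241
```

View pics/l3.png

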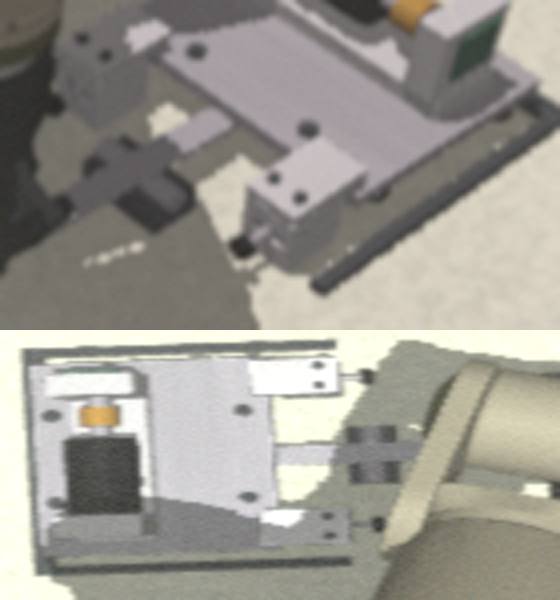

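The plate is rising. Both knobs, at crop positions (370,377) and (377,524), are still out, so neither catch has sprung yet.

```bash

python3 -m crank '0.0012 0 -0.0001 0 0.5 0 0.015;0 0 0 0 0 0 0.015' | grep ft
python3 -c "
from h import *
knob()"
python3 -m crank '0.0012 0 -0.0001 0 0.5 0 0.015;0 0 0 0 0 0 0.015' | grep ft
python3 -c "
from h import *
knob()"
```

```text
ft_force: [0.1, -1.1, 6.4]
t20.60 th 4.17 L 85.8 c -0.51 lat o 0.6 tip 0.5 tip beyond edge 23.8 z 21.2 | bar top at edge z 29.0 yaw 93.07 | F [ 0.1 -1.1  6.4] M [0.01 0.22 0.14] gap 0.0247
scene dark c (377.8,260.2) min 32 n 21; top dark c (288.3,212.5) min 56 n 11; top dark c (292.0,270.8) min 43 n 17; 
ft_force: [-2.1, 0.2, 9.6]
t21.00 th 3.68 L 85.9 c -0.24 lat o 0.6 tip 0.6 tip beyond edge 23.9 z 22.2 | bar top at edge z 29.8 yaw 93.08 | F [-2.1  0.2  9.6] M [-0.08  0.37  0.23] gap 0.0241
scene dark c (378.8,259.4) min 31 n 24; top dark c (287.3,212.5) min 53 n 11; top dark c (289.9,270.1) min 42 n 15;
```

```bash

python3 -m crank '0.0012 0 -0.0001 0 0.5 0 0.015;0 0 0 0 0 0 0.015' | grep ft
python3 -c "
from h import *
knob()"
```

```text
ft_force: [-2.7, -0.5, 12.7]
t21.40 th 3.20 L 86.0 c -0.02 lat o 0.7 tip 0.6 tip beyond edge 24.1 z 23.2 | bar top at edge z 30.5 yaw 93.09 | F [-2.7 -0.5 12.7] M [-0.14  0.53  0.26] gap 0.0246
scene dark c (378.8,259.4) min 31 n 24; top dark c (287.2,212.3) min 54 n 10; top dark c (290.0,270.0) min 38 n 15;
```

```bash
python3 -c "
from h import *
look('l4')"
```

```text
t21.55 th 3.21 L 86.0 c 0.02 lat o 0.7 tip 0.6 tip beyond edge 24.1 z 23.2 | bar top at edge z 30.5 yaw 93.09 | F [-2.8 -0.2 12.1] M [-0.16  0.57  0.22] gap 0.0240
```

View pics/l4.png

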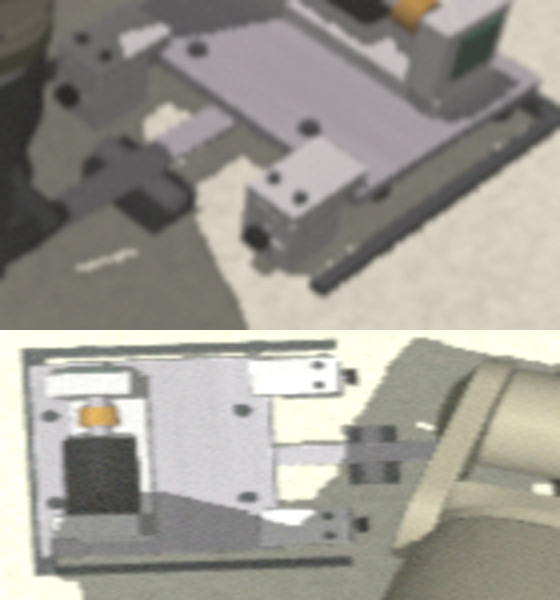

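Both knobs have pulled in against their housings, at crop positions (349,377) and (361,524) in the top view, so both catches are out. Now I ease the base down by reversing the arc slowly.

```bash

python3 -m crank '-0.0006 0 0 0 -0.25 0 0.015;-0.0006 0 0 0 -0.25 0 0.015;-0.0006 0 0 0 -0.25 0 0.015;-0.0006 0 0 0 -0.25 0 0.015;0 0 0 0 0 0 0.015' | grep ft
python3 -c "
from h import *
knob()"
python3 -m crank '-0.0006 0 0 0 -0.25 0 0.015;-0.0006 0 0 0 -0.25 0 0.015;-0.0006 0 0 0 -0.25 0 0.015;-0.0006 0 0 0 -0.25 0 0.015;0 0 0 0 0 0 0.015' | grep ft
python3 -c "
from h import *
knob()"
```

```text
ft_force: [-1.6, -6.0, 5.8]
t22.27 th 4.19 L 85.8 c -0.81 lat o 0.6 tip 0.5 tip beyond edge 23.8 z 20.9 | bar top at edge z 28.6 yaw 93.06 | F [-1.6 -6.   5.8] M [-0.57  0.16  0.22] gap 0.0247
scene dark c (378.8,259.4) min 32 n 24; top dark c (287.2,212.8) min 55 n 12; top dark c (290.1,269.9) min 41 n 14; 
ft_force: [0.9, -2.1, 1.5]
t23.05 th 5.10 L 86.6 c -0.92 lat o 0.3 tip 0.2 tip beyond edge 24.6 z 19.4 | bar top at edge z 27.5 yaw 93.06 | F [ 0.9 -2.1  1.5] M [ 0.01 -0.09 -0.08] gap 0.0245
scene dark c (378.8,259.4) min 31 n 24; top dark c (287.2,212.8) min 52 n 12; top dark c (290.8,270.3) min 39 n 16;
```

```bash

python3 -m crank '-0.0018 0 0 0 -0.5 0 0.015;-0.0014 0 0 0 -0.5 0 0.015;-0.0012 0 0 0 -0.5 0 0.015;-0.0012 0 0 0 -0.5 0 0.015;-0.0012 0 0 0 -0.5 0 0.015;-0.0012 0 0 0 -0.5 0 0.015;0 0 0 0 0 0 0.015' | grep ft
python3 -c "
from h import *
knob();look('l5')"
```

```text
ft_force: [0.9, 0.0, -2.9]
t24.07 th 8.11 L 85.9 c 0.26 lat o 0.0 tip -0.0 tip beyond edge 23.9 z 16.1 | bar top at edge z 25.4 yaw 93.08 | F [ 0.9  0.  -2.9] M [0.2  0.06 0.03] gap 0.0243
scene dark c (378.5,259.5) min 31 n 28; top dark c (287.5,213.0) min 51 n 10; top dark c (298.7,274.0) min 61 n 22; 
t24.23 th 8.09 L 85.8 c 0.18 lat o 0.1 tip 0.1 tip beyond edge 23.8 z 16.0 | bar top at edge z 25.4 yaw 93.06 | F [-0.5  0.1 -2. ] M [ 0.26  0.08 -0.01] gap 0.0240
```

View pics/l5.png

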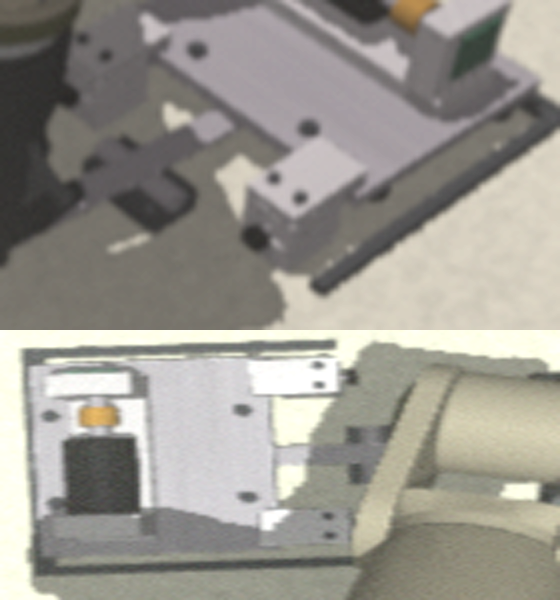

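The knobs are still in and the bar is unloaded. I draw it out now.

```bash

python3 -m crank '-0.0008 0 0.001 0 0 0 0.015;0 0 0.003 0 0 0 0.015;0 0 0.004 0 0 0 0.015;0 0 0.005 0 0 0 0.015;0 0 0.006 0 0 0 0.015;0 0 0.007 0 0 0 0.015;0 0 0.007 0 0 0 0.015;0 0 0.007 0 0 0 0.015;0 0 0.007 0 0 0 0.015;0 0 0.007 0 0 0 0.015;0 0 0 0 0 0 0.015'
python3 -c "
from h import *
knob()
p,Rt=barpose(8.1,0.03,0.1)
s=state();p=np.array(s['ee_pos'])+[0,0,.12];plan(1,p,R.from_quat(s['tcp_rot']))
"
```

```text
clock: 25.7
ee_pos: [0.5932, -0.1229, 0.0599]
tcp_rot: [0.451, 0.475, -0.52, 0.548]
ft_force: [0.4, -0.0, -3.7]
finger_gap: 0.0242
t25.70 th 8.11 L 31.2 c 1.05 lat o 0.3 tip 0.4 tip beyond edge -30.1 z 24.6 | bar top at edge z 26.2 yaw 93.01 | F [ 0.4 -0.  -3.7] M [-0.03 -0.02  0.01] gap 0.0242
scene dark c (378.8,259.4) min 33 n 24; top dark c (287.2,212.8) min 53 n 12; top dark c (290.1,270.1) min 39 n 14; 
1 rows of: -0.1188 0.0001 0.0169  0.00 0.00 0.00
```

```bash

python3 -m crank '-0.02 0 0.004 0 0 0 0.015;-0.035 0 0.005 0 0 0 0.015;-0.035 0 0.005 0 0 0 0.015;-0.01 0 0.005 0 0 0 0.015;0 0 0 0 0 0 0.015'
python3 -c "
from h import *
plan(12,[0.475,-0.305,0.10],tool(-170))
"
```

```text
clock: 26.48
ee_pos: [0.5932, -0.1272, 0.1611]
tcp_rot: [0.451, 0.475, -0.519, 0.548]
ft_force: [-0.6, 0.4, -3.9]
finger_gap: 0.0242
12 rows of: 0.0066 0.0003 0.0190  6.91 0.55 -0.49
```

```bash

python3 -m crank '0.0066 0.0003 0.019 6.91 0.55 -0.49 0.015;0.0066 0.0003 0.019 6.91 0.55 -0.49 0.015;0.0066 0.0003 0.019 6.91 0.55 -0.49 0.015;0.0066 0.0003 0.019 6.91 0.55 -0.49 0.015;0.0066 0.0003 0.019 6.91 0.55 -0.49 0.015;0.0066 0.0003 0.019 6.91 0.55 -0.49 0.015;0.0066 0.0003 0.019 6.91 0.55 -0.49 0.015;0.0066 0.0003 0.019 6.91 0.55 -0.49 0.015;0.0066 0.0003 0.019 6.91 0.55 -0.49 0.015;0.0066 0.0003 0.019 6.91 0.55 -0.49 0.015;0.0066 0.0003 0.019 6.91 0.55 -0.49 0.015;0.0066 0.0003 0.019 6.91 0.55 -0.49 0.015'
python3 -m crank '0 0 0 0 0 0 0.015;0 0 0 0 0 0 0.015;0 0 0 0 0 0 0.015'
python3 -c "
from h import *
s=state();print(s['ee_pos'],s['ft_force'],s['moment']);p=s['ee_pos'].copy();p[2]=0.0075
plan(5,p,tool(-170))
f=grab_frame('wrist');cv2.imwrite('pics/w7.png',f['img'])
f=grab_frame('top');cv2.imwrite('pics/t7.png',f['img'])
"
```

```text
clock: 27.98
ee_pos: [0.474, -0.3048, 0.0979]
tcp_rot: [-0.704, -0.061, 0.705, -0.059]
ft_force: [-0.0, 0.3, -3.4]
finger_gap: 0.0242
clock: 28.35
ee_pos: [0.4758, -0.3047, 0.0998]
tcp_rot: [0.705, 0.062, -0.704, 0.062]
ft_force: [0.5, -0.0, -3.6]
finger_gap: 0.0244
[ 0.47579571 -0.30468801  0.09983449] [ 4.78616362e-01 -1.24182578e-03 -3.62100036e+00] [-0.04373157  0.24017675 -0.05297457]
5 rows of: 0.0185 -0.0000 0.0000  0.02 -0.01 -0.00
```

View pics/w7.png

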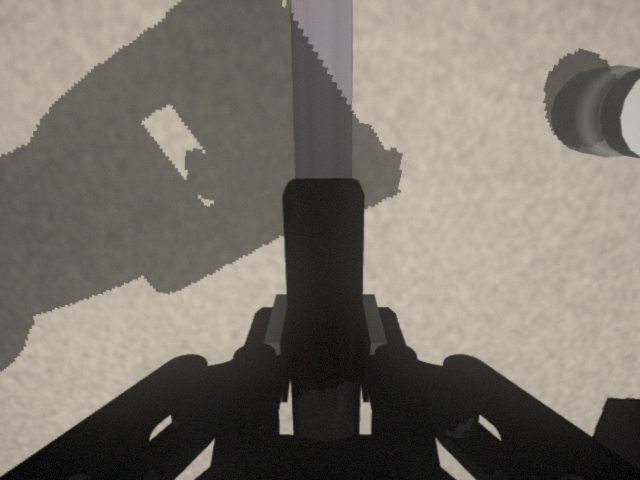

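View pics/t7.png

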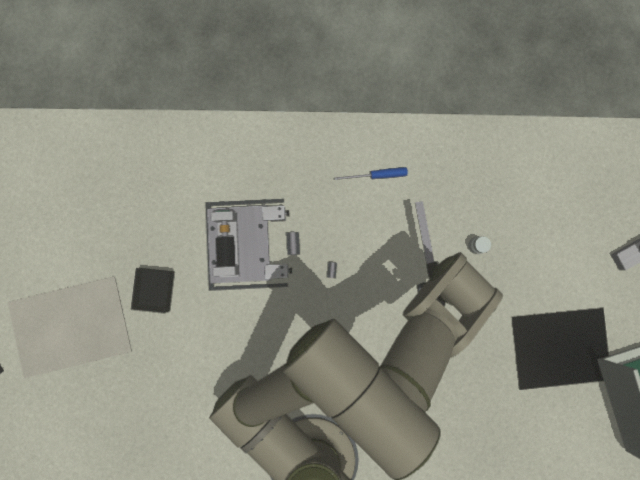

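The grip hasn't changed and the site is clear, with the jar well off to the side. I lower and lay the bar down.

```bash

python3 -m crank '0.022 0 0 0 0 0 0.015;0.03 0 0 0 0 0 0.015;0.025 0 0 0 0 0 0.015;0.01 0 0 0 0 0 0.015;0.004 0 0 0 0 0 0.015;0.001 0 0 0 0 0 0.015;0 0 0 0 0 0 0.015'
python3 -m crank '0.0015 0 0 0 0 0 0.015;0.0012 0 0 0 0 0 0.015;0 0 0 0 0 0 0.015'
```

```text
clock: 29.32
ee_pos: [0.4756, -0.3053, 0.0087]
tcp_rot: [0.705, 0.061, -0.704, 0.062]
ft_force: [0.1, 0.3, -2.6]
finger_gap: 0.0241
clock: 29.7
ee_pos: [0.4754, -0.3051, 0.0054]
tcp_rot: [0.705, 0.061, -0.704, 0.062]
ft_force: [0.2, -0.4, -1.7]
finger_gap: 0.0243
```

```bash

python3 -m crank '0.0006 0 0 0 0 0 0.015;0 0 0 0 0 0 0.03;0 0 0 0 0 0 0.05;0 0 0 0 0 0 0.07;0 0 0 0 0 0 0.085;0 0 0 0 0 0 0.085'
python3 -m crank '-0.01 0 0 0 0 0 0.085;-0.02 0 0 0 0 0 0.085;-0.04 0 0 0 0 0 0.085;-0.05 0 0 0 0 0 0.085;-0.05 0 0 0 0 0 0.085;0 0 0 0 0 0 0.085;0 0 0 0 0 0 0.085'
python3 -c "
from h import *
knob()
f=grab_frame('wrist');cv2.imwrite('pics/w8.png',f['img'])
look('l8')
f=grab_frame('top');cv2.imwrite('pics/t8.png',f['img'])
"
```

```text
clock: 30.45
ee_pos: [0.4754, -0.3051, 0.0047]
tcp_rot: [0.705, 0.061, -0.704, 0.062]
ft_force: [0.1, 0.2, -0.7]
finger_gap: 0.0846
clock: 31.32
ee_pos: [0.4749, -0.3047, 0.1746]
tcp_rot: [0.705, 0.062, -0.704, 0.062]
ft_force: [0.1, -1.0, -0.9]
finger_gap: 0.0852
t31.32 th -0.02 L 47.2 c 141.85 lat o -46.2 tip 87.8 tip beyond edge -393.3 z 169.8 | bar top at edge z 176.9 yaw 9.99 | F [ 0.1 -1.  -0.9] M [-0.01  0.02 -0.  ] gap 0.0852
scene dark c (378.8,259.4) min 38 n 24; top dark c (287.3,212.5) min 60 n 11; top dark c (289.7,270.2) min 49 n 17; 
t31.52 th 0.04 L 47.1 c 141.27 lat o -46.2 tip 87.8 tip beyond edge -393.4 z 168.7 | bar top at edge z 172.6 yaw 9.99 | F [ 0.   0.5 -0. ] M [ 0.03  0.03 -0.01] gap 0.0854
```

View pics/w8.png

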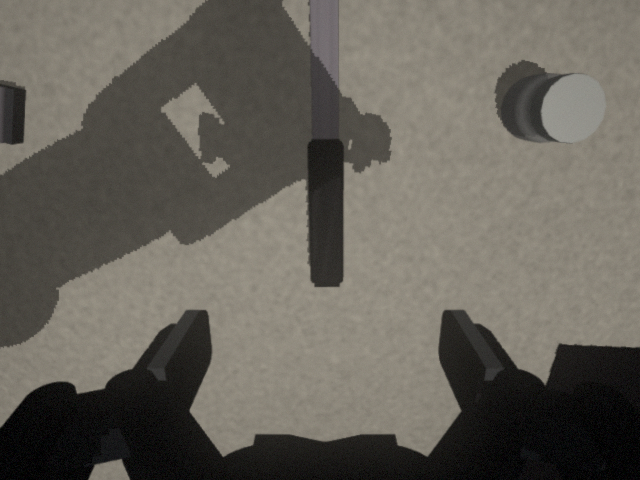

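View pics/l8.png

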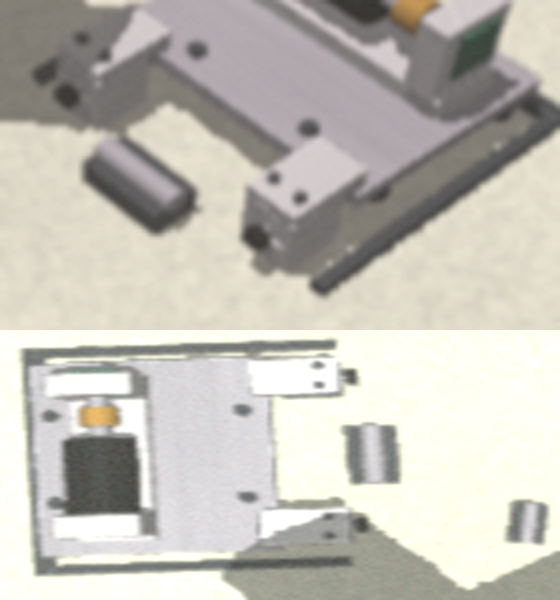

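View pics/t8.png

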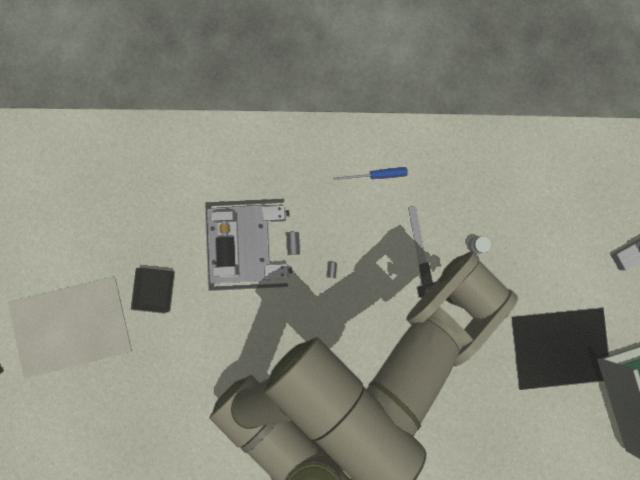

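Both knobs are in at their housings and the plate is still raised on the catches. The bar lies flat at (418,250) in the top view, well clear, and the jar, screwdriver and bin haven't moved. A quick depth check of the plate height comes before I hand in.

```bash
python3 -c "
from h import *
import pickle
f=grab_frame('top');P=cloud(f);P0=cloud(pickle.load(open('top0.pkl','rb'))[1])
for n,(u0,u1,v0,v1) in {'front L':(264,268,250,258),'front R':(264,268,226,234),'blade':(413,417,215,235),'handle':(424,427,268,280)}.items():
    print(n,np.median(P[v0:v1,u0:u1,2]).round(4),np.median(P0[v0:v1,u0:u1,2]).round(4))
from cell import sign_off
print(sign_off())"
```

```text
front L 0.0421 0.0328
front R 0.0406 0.0335
blade 0.0075 0.0071
handle 0.0269 0.028
the job is handed in; nothing more can be done
None
```

I levered the base up with the bar over the fulcrum until both catches had sprung out, eased it down onto them, and handed the job in at about 31.6 s of the 64 s allowed.

- **Lifting:** Both catches sprung at about 9 mm of edge rise, going by the bar's geometry. I took one extra step past that, to about 1.5 mm beyond the spring point. That stayed under the 3 mm to the lips, though the hand force rose from about 9 N to about 12 N there.
- **Bar:** After the base was on the catches, I drew the bar out unloaded and laid it flat about where it first lay, well clear of the stand and fulcrum.

**Last checks:**
- **Catches:** Both knobs are still pulled in against their housings.
- **Plate height:** The front of the plate reads 9 mm (left) and 7 mm (right) higher than at the start. The left/right difference of about 2 mm is within the depth camera's noise, but it does not prove the plate is level.
- **Bar on the bench:** It reads flat by depth, with blade and handle tops at 7.5 and 27 mm.
- **Bystanders:** The screwdriver, jar and bin look unmoved, and the gripper is open and clear of everything.

No check failed.

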